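Fit the filter cover plate in a sterilising container lid

TASK

A perforated cover plate lies on the deck of the sterilising container's lid, at the open end of the guide rails. Without lifting it off the lid, slide it along between the rails until it drops into the filter well with its leading edge under the fixed lip, then press its trailing edge down past the two spring catches so that it sits level on the bottom of the well. Leave the things standing around the lid where they are.

Things in the scene. Friction and masses are not known exactly. Their poses are not given: they have to be found in the camera images.
- filter_lid: Fixed grey container lid lying on the worktop: a flat block 178 mm wide (its x) and 297 mm long (its y, -219 to +78 mm), deck 40 mm high, z up. Origin on the worktop under the centre of the filter well, a pocket in the deck 94 mm wide (x) and 112.5 mm long (y), 16.5 mm deep with a solid bottom. The plate is slid towards +y. The deck from y = -215 to -56 mm is flat.
- well_seat (a point): Centre of the filter well's bottom, on its surface, 23.5 mm above the worktop and 16.5 mm below the deck; axes as the lid's (+y is the slide direction, towards the lip). The well reaches 47 mm to either side in x and 56.25 mm in y. The bottom shows five dark vent slots.
- lip (a point): Middle of the lower edge of the fixed dark lip at the well's +y end. It is 80 mm wide in x, overhangs the well by 6 mm, leaves 8.5 mm between it and the well bottom, and its top is 3 mm below the deck.
- catches (a point): Midway between the points of the two dark sprung catches in the well's -y wall, at x = -25 and +25 mm from here, each 24 mm wide. They are wedges standing 6 mm out of the wall, points 10 mm above the well bottom (6.5 mm below the deck), sloping 45 degrees above and below; each gives way sideways at about 2 N.
- rail_mouth (a point): On the deck at the middle of the mouth of the two dark guide rails (4 mm thick, 12 mm high). There, at y = -118 mm of the lid, they are 154 mm apart; they narrow to 94 mm at y = -44 mm and then run parallel along both sides of the well to y = +56 mm.
- cover_plate: Loose flat steel plate with dark dots on top, 90 mm (its x) by 110 mm (its y) by 6 mm, corners rounded 8 mm, about 0.16 kg, smooth. Origin at the centre of its underside, z up. Starts flat on the deck, some 140 mm to the -y side of the well, long sides roughly along the lid's y. Slid home, its trailing edge rests on the catches; about 10 N there presses it past. Seated, its origin is at well_seat.
- mixing_bowl: Green rubber bowl, 116 mm across, 70 mm high, standing on the worktop beyond the lip end of the lid; bystander. Origin at the centre of its underside.
- model_white: White plaster tooth model, 54x66x32 mm, on the worktop behind the lid; bystander. Origin at the centre of its underside.
- model_tan: Tan plaster tooth model, 52x63x32 mm, on the worktop behind the lid; bystander. Origin at the centre of its underside.
- spatula: Blue-handled dental spatula, 177 mm long, 11 mm thick, lying on the worktop in front of the lid; bystander. Origin at the centre of its underside.
Not all that is in view belongs to the job. What is meant by the cover_plate is not pink, and is the smaller of those in its own colour.

How it is judged:
By the outcome, as a careful person would: the job done as asked, in the order asked, and still so for the second after the job is handed in, with the robot touching nothing.
It also fails if it takes over 48 s, if anything falls off the work surface, if the arm or the gripper's body presses on something with over 40 N, if the wrist force passes 120 N, or if a joint passes its speed limit or range.

ROBOT

A 6-joint arm with a two-finger parallel gripper is mounted at the origin on a cart in front of the work surface, level with it; the furniture and walls round the work are solid. World frame = base frame: x ahead of the robot, y to its left, z up, the work surface at z = 0. Lengths are in m, angles in degrees, forces in N, time in s.
With the tool pointing down it reaches from about 0.325 to 0.9 m from the base axis. Payload 6.1 kg.
Tool frame: the origin (TCP) lies midway between the tips of the shut fingers; the grasp point (between the pads) lies 19 mm behind it; z points along the fingers, y is the line along which they close (so a half turn about z gives the same grasp; the last joint's range is limited). The gripper opens to 85 mm and grips with 20 to 120 N. Pads are 22 mm wide; open, the fingers measure 114 mm over their backs; the gripper's body (76 mm by 85 mm) begins 54 mm behind the grasp point. The pads swing forward as they close: fully open they stand 13 mm farther back than shut.
Start: joints at [60.155, 12.628, 87.462, -0, 79.91, -7.225], TCP at [0.24, 0.577, 0.231] pointing down, gripper open.
Joint ranges: [-170.65, 170.65], [-52.31, 119.04], [5.05, 147.46], [-71.25, 251.25], [11.57, 151.72], [-153.62, 153.62]. Speed limits (degrees/s): [147.25, 147.25, 172.46, 180, 180, 180].

INTERFACE

Orientations are given as a 3x3 rotation matrix whose columns are the frame's x, y, z axes.
In Python, from workcell import r gives the robot as it stands.
- The arm moves only by the tool play_rows, never from a script. Its argument "targets" is one flat list of numbers, 7 for each row, row after row: the finger opening in cm, from 0 to 8.54, then the shift along the world's x, y, z in cm, then the turn, a rotation vector about the world's x, y, z in degrees. In form: [gripper, tx, ty, tz, rx, ry, rz, gripper, tx, ty, tz, rx, ry, rz, ...]. A call has exactly 8 rows; each row shifts and turns the commanded pose from where the row before left it; what a row does not reach is not made up. A row lasts 1/8 s, in which the tool goes at most 62.5 mm and 10.7 degrees, less where a joint would pass 70% of its speed; a pose out of reach is approached as far as the arm can. A call with a gripper value outside its range is refused whole. The fingers move at their own pace and stop on an object; "squeeze" is the grip in N (left out, the last holds). Time passes only in rows, so rows that do not move let the fingers close, or fill a call up. It gives the time, the measured TCP pose, the force, the opening and the grip force at its end, in the units of the state.
- r.read_state(): the state, without advancing time (a new reading comes with each control period).
- r.snapshot(name): name is "side" or "top" or "wrist"; returns a dict with "pixels" (480x640x3 uint8, red, green, blue), "fov_y" (degrees; the focal length in pixels is half the picture's height over the tangent of half this angle, whatever the lens; pixels are square), "cx", "cy" (the principal point, pixels), "k1" (the pictures are not rectified: a ray, as slopes to the right and down, at radius r is drawn at 1 + k1 r^2 times it, then the intrinsics apply), "R" (3x3) and "t" (3): a world point X has camera coordinates R X + t. Camera axes: x right, y down, z forward; pixel columns grow to the right and rows downward; lengths in m; the calibration is good to about 2 mm. A picture is of the moment at which its call begins. There is no depth.
- r.sign_off(): hands the job in; it is judged then, once.
The state is a dict: "clock": time; "joint_pos": joint angles; "qvel": joint speeds; "tau": joint torques, N m; "tcp_pos": TCP position; "eef_rot": TCP orientation; "wrist_force": force on the tool from outside, world axes, zero at the start; "moment": the same for the moment, N m; "finger_gap": opening from 0.0 (shut) to 1.0 (fully open); "finger_force": force on a finger pad.
Only numpy, scipy, OpenCV 4.12 (cv2) and the standard library are available. Lean on these libraries where they do the work, as an engineer would, in place of code of your own. Each camera call takes 0.05 s, during which the arm holds its last target. There are 200 camera calls.

## Working session

There is one attempt and no reset: what is moved stays moved. The work goes in short steps, Python scripts to look and compute and a tool call to move; the robot and the scene stay as the last step left them, time stands still between calls to the robot, and variables do not carry over. Pictures are saved under pics/ and viewed, at most 13 in all, crops included, and the job is handed in when it is done.

Besides the shell and the picture viewer there is one more tool, called after "Call:" in YAML: its name, and indented under it one key for each argument. play_rows: Moves the arm, as the interface text tells. Its arguments: {"type":"object","properties":{"targets":{"type":"array"},"squeeze":{"type":"number"}},"required":["targets"]}

```bash
mkdir -p pics; ls; cat > h.py <<'E'
import numpy as np, cv2
from workcell import r
def snap(n,f):
    s=r.snapshot(n); cv2.imwrite('pics/'+f+'.png',cv2.cvtColor(s['pixels'],cv2.COLOR_RGB2BGR))
    np.savez('pics/'+f+'.npz',**{k:v for k,v in s.items()}); return s
def load(f): return dict(np.load('pics/'+f+'.npz'))
def K(s):
    f=240/np.tan(np.radians(float(s['fov_y'])/2)); return np.array([[f,0,s['cx']],[0,f,s['cy']],[0,0,1.]]),np.array([float(s['k1']),0,0,0])
def rays(s,px):
    k,d=K(s); u=cv2.undistortPoints(np.array(px,float).reshape(-1,1,2),k,d)[:,0]
    R=np.array(s['R']);t=np.array(s['t']); D=np.c_[u,np.ones(len(u))]@R; return -R.T@t,D
def onz(s,px,z):
    C,D=rays(s,px); return C+D*((z-C[2])/D[:,2])[:,None]
def tri(s1,p1,s2,p2):
    C1,D1=rays(s1,p1);C2,D2=rays(s2,p2);o=[]
    for a,b in zip(D1,D2):
        l=np.linalg.lstsq(np.c_[a,-b],C2-C1,rcond=None)[0]; P,Q=C1+a*l[0],C2+b*l[1]; o.append(np.r_[(P+Q)/2,np.linalg.norm(P-Q)])
    return np.array(o)
def proj(s,X):
    k,d=K(s); return cv2.projectPoints(np.array(X,float).reshape(-1,3),cv2.Rodrigues(np.array(s['R']))[0],np.array(s['t'],float),k,d)[0][:,0]
E
python3 - <<'E'
from h import *
a=snap('top','top1');b=snap('side','side1')
for s in(a,b): print(s['fov_y'],s['cx'],s['cy'],s['k1'],-np.array(s['R']).T@s['t'])
print(r.read_state())
E
```

```text
pics
46.15698614933353 320.2176811341708 234.80740953073015 -0.017677223021085035 [ 0.51122854 -0.0864864   1.28702906]
50.60212995446081 323.7393782082175 238.723453845172 -0.06471880265854464 [-0.07588868 -0.49819602  0.72146384]
{'clock': 0.1, 'joint_pos': array([ 6.01563927e+01,  1.26707481e+01,  8.75192177e+01,  9.46441635e-04,
        7.99088813e+01, -7.22474397e+00]), 'qvel': array([ 0.06956328, -0.06802054, -0.10581945, -0.02352401, -0.06099253,
       -0.05335895]), 'tau': array([ 7.94605949e-04, -4.98245573e+01, -3.90545869e+01, -6.51932601e-05,
        5.66588322e-03, -1.83658494e-05]), 'tcp_pos': array([0.24010228, 0.57646154, 0.23030828]), 'eef_rot': array([[-9.23082426e-01,  3.84601187e-01, -8.72628080e-04],
       [ 3.84602106e-01,  9.23081256e-01, -1.48832844e-03],
       [ 2.33093740e-04, -1.70946442e-03, -9.99998512e-01]]), 'wrist_force': array([-0.14142583, -0.37147776,  0.15208971]), 'moment': array([-0.04893228,  0.00346775,  0.00787139]), 'finger_force': 0.0, 'finger_gap': 1.0006173692294604}
```

View pics/top1.png

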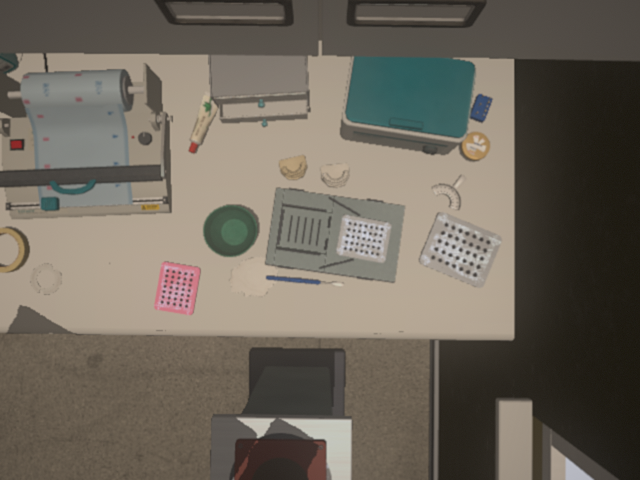

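View pics/side1.png

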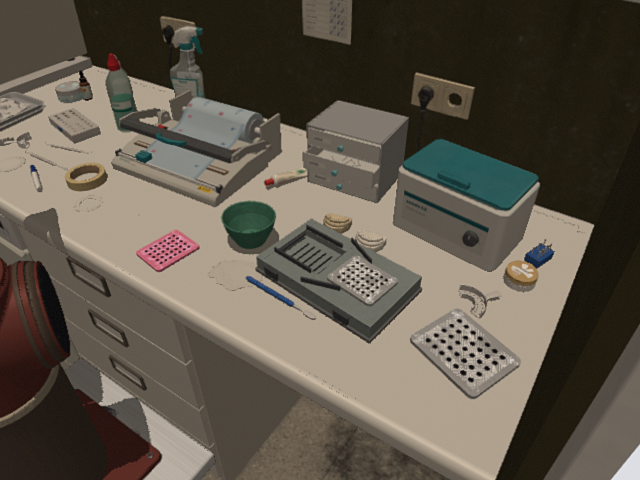

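The top view shows three perforated plates: pink (178,288), a small silver one on the lid deck (364,239), and a larger silver one on the worktop (460,249). The small silver one fits because it isn't pink, it's the smaller of the two silver plates, and it lies on the lid at the open rail end. The side view agrees: plate at (363,280), well at (305,250). I'll confirm in an enlarged crop.

```bash
python3 - <<'E'
from h import *
a=cv2.imread('pics/top1.png')[180:290,260:410];b=cv2.imread('pics/side1.png')[210:345,245:430]
a=cv2.resize(a,(800,587),interpolation=cv2.INTER_CUBIC)
cv2.imwrite('pics/c1.png',a)
s=load('top1')
print(onz(s,[[278,190],[404,205],[395,280],[266,266],[364,239]],.04).round(4))
E
```

```text
[[ 0.6605  0.0107  0.04  ]
 [ 0.6306 -0.2697  0.04  ]
 [ 0.4642 -0.2509  0.04  ]
 [ 0.4914  0.0345  0.04  ]
 [ 0.5539 -0.1816  0.04  ]]
```

View pics/c1.png

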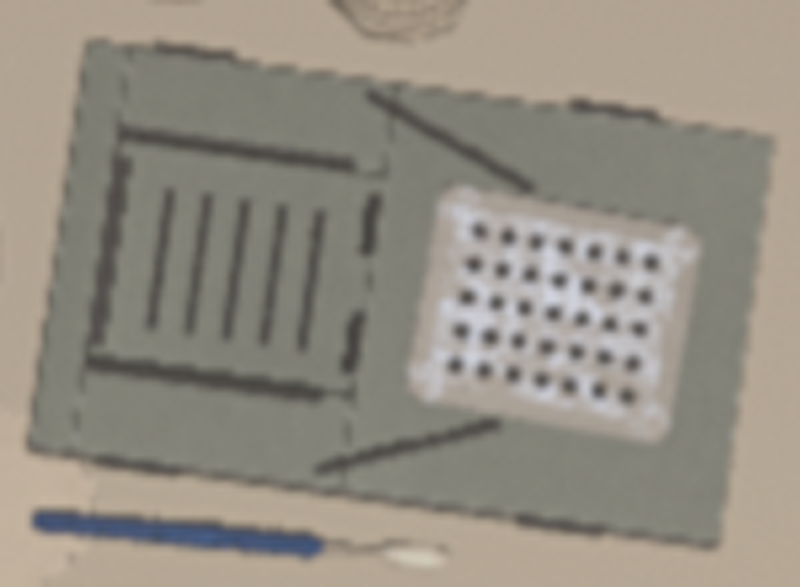

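The crop confirms it: the small silver perforated plate sits at the rail end of the deck, with the five-slot well and dark lip at left (115,250). The slanted rails seem to be wide towards the well and narrow towards the plate, so I need a closer look. I'll move the wrist camera over the lid.

Call:
play_rows:
  targets: [5,2.5,-5.5,0.5,0,0,-9,5,2.5,-5.5,0.5,0,0,-9,5,2.5,-5.5,0.5,0,0,-9,5,2.5,-5.5,0.5,0,0,-9,5,2.5,-5.5,0.5,0,0,-9,5,2.5,-5.5,0,0,0,-9,5,2.5,-5.5,0,0,0,-9,5,2.5,-5.5,0,0,0,-9]

```text
clock: 1.1
tcp_pos: [0.4407, 0.1351, 0.2562]
eef_rot: [[0.086, 0.996, 0.0], [0.996, -0.086, 0.0], [0.0, 0.0, -1.0]]
wrist_force: [0.5, 0.7, 0.6]
finger_gap: 0.589
finger_force: 0.0
```

Call:
play_rows:
  targets: [5,2.5,-5.5,0,0,0,-1.5,5,2.5,-5.5,0,0,0,0,5,2.5,-5.5,0,0,0,0,5,2.5,-5.5,0,0,0,0,5,2,-5,0,0,0,0,5,0,0,0,0,0,0,5,0,0,0,0,0,0,5,0,0,0,0,0,0]

```text
clock: 2.1
tcp_pos: [0.56, -0.1318, 0.2562]
eef_rot: [[0.105, 0.994, -0.0], [0.994, -0.105, 0.0], [0.0, -0.0, -1.0]]
wrist_force: [0.5, 0.7, 0.4]
finger_gap: 0.586
finger_force: 0.0
```

```bash
python3 - <<'E'
from h import *
s=snap('wrist','w1');q=r.read_state();print(q['clock'],q['tcp_pos'],q['eef_rot'].round(3),-s['R'].T@s['t'],s['R'][2])
E
```

```text
2.15 [ 0.56015565 -0.1317224   0.25642971] [[ 0.105  0.994  0.   ]
 [ 0.994 -0.105  0.   ]
 [ 0.     0.    -1.   ]] [ 0.56918784 -0.04844769  0.40019679] [-0.03260353 -0.32133465 -0.94640428]
```

View pics/w1.png

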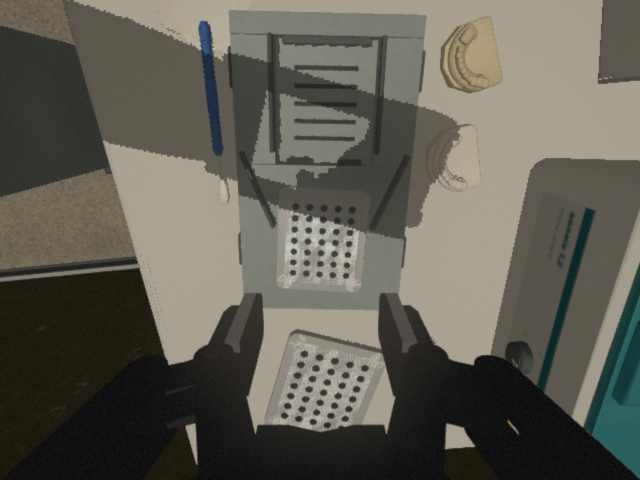

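The wrist view shows the slotted well at top (centre ~(325,100)), the plate at (322,240), and the rail flares wide at the well end (240,155)/(408,157), narrow at the plate end (273,225)/(372,228). I'll take a second wrist view for triangulation.

Call:
play_rows:
  targets: [5,0,4,-2,0,0,0,5,0,4,-2,0,0,0,5,0,0,0,0,0,0,5,0,0,0,0,0,0,5,0,0,0,0,0,0,5,0,0,0,0,0,0,5,0,0,0,0,0,0,5,0,0,0,0,0,0]

```text
clock: 3.15
tcp_pos: [0.5604, -0.0534, 0.2164]
eef_rot: [[0.107, 0.994, 0.0], [0.994, -0.107, -0.0], [-0.0, 0.0, -1.0]]
wrist_force: [-1.0, -0.9, 0.4]
finger_gap: 0.585
finger_force: 0.0
```

```bash
python3 - <<'E'
from h import *
s=snap('wrist','w2')
a=load('w1')
C=onz(a,[[229,12],[425,16],[400,309],[243,307]],.04);print(C.round(4));print(proj(s,C).round(1))
i1=cv2.imread('pics/w1.png')[0:320,220:435];i2=cv2.imread('pics/w2.png')
p=proj(s,C);x0=int(p[:,0].min())-5;x1=int(p[:,0].max())+5;y0=max(0,int(p[:,1].min())-8);y1=min(480,int(p[:,1].max())+8);print(x0,x1,y0,y1)
c=i2[y0:y1,x0:x1];f=min(800/c.shape[1],600/c.shape[0]);print(f)
cv2.imwrite('pics/c2.png',cv2.resize(c,None,fx=f,fy=f,interpolation=cv2.INTER_CUBIC))
E
```

```text
[[ 0.4997  0.0373  0.04  ]
 [ 0.6671  0.0167  0.04  ]
 [ 0.6356 -0.2686  0.04  ]
 [ 0.4621 -0.2477  0.04  ]]
[[234.4 107.9]
 [438.6 111.3]
 [410.1 391.3]
 [248.2 389.8]]
229 443 99 399
2.0
```

View pics/c2.png

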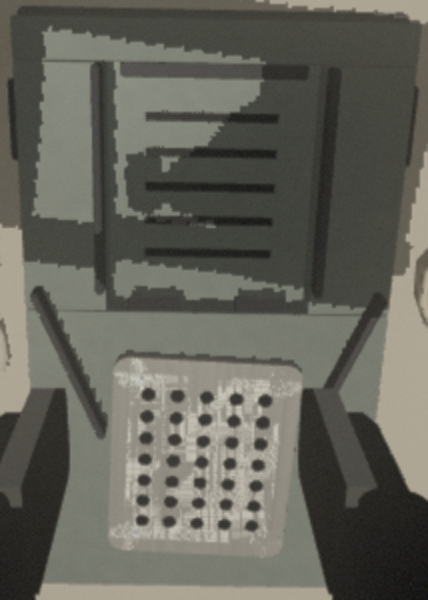

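```bash
cat > m.py <<'E'
from h import *
from scipy.optimize import least_squares
a=load('w1');b=load('w2')
cr=lambda P:np.array(P,float)/2+[229,99]
# refine dot centres by local dark centroid
def blob(f,p,w=5):
    g=cv2.imread('pics/'+f+'.png',0).astype(float);x,y=int(round(p[0])),int(round(p[1]))
    q=g[y-w:y+w+1,x-w:x+w+1];m=np.clip(np.percentile(q,50)-25-q,0,None);Y,X=np.mgrid[y-w:y+w+1,x-w:x+w+1]
    return [(m*X).sum()/m.sum(),(m*Y).sum()/m.sum()]
d1=[blob('w1',p) for p in [[295,207],[351,210],[346,276],[292,275]]]
d2=[blob('w2',p) for p in cr([[149,394],[265,400],[251,525],[142,520]])]
print(np.round(d1,1).tolist(),np.round(d2,1).tolist());T=tri(a,d1,b,d2);print(T.round(4))
wl=cr([[107,311],[307,314],[12,10],[422,20]]);m=np.array([[-47,-56.25],[47,-56.25],[-89,78],[89,78]])/1e3
w1p=np.array([[274,163],[374,166],[229,12],[425,16]],float)
print('lid tri',tri(a,w1p,b,wl).round(4))
def lid(s,px,m):
    W=onz(s,px,.04)[:,:2]
    f=lambda p:((m@np.array([[np.cos(p[2]),np.sin(p[2])],[-np.sin(p[2]),np.cos(p[2])]])+p[:2])-W).ravel()
    o=least_squares(f,[.57,-.05,-.1]);return o
for s,px in((a,w1p),(b,wl)):
    o=lid(s,px,m);L=o.x;print('lid',L[:2].round(4),np.degrees(L[2]).round(2),(o.fun*1e3).round(1))
for s,d in((a,d1),(b,d2)):
    P=onz(s,d,.046)[:,:2];v=P[1]-P[0]+P[2]-P[3];u=P[0]-P[3]+P[1]-P[2]
    c,sn=np.cos(L[2]),np.sin(L[2]);rel=(P.mean(0)-L[:2])@np.array([[c,-sn],[sn,c]])
    print('plate',P.mean(0).round(4),np.degrees(np.arctan2(v[1],v[0])).round(2),np.degrees(np.arctan2(-u[0],u[1])).round(2),'in lid',(rel*1e3).round(1))
E
python3 m.py
```

```text
[[295.3, 206.0], [351.7, 209.3], [345.6, 275.3], [292.5, 272.3]] [[302.8, 295.8], [361.2, 299.0], [354.4, 361.5], [299.6, 358.7]]
[[ 5.354e-01 -1.370e-01  4.790e-02  0.000e+00]
 [ 5.905e-01 -1.461e-01  4.860e-02  0.000e+00]
 [ 5.785e-01 -2.172e-01  4.810e-02  0.000e+00]
 [ 5.233e-01 -2.079e-01  4.790e-02  1.000e-04]]
lid tri [[ 0.5212 -0.0933  0.0469  0.0015]
 [ 0.6149 -0.107   0.0414  0.0017]
 [ 0.4972  0.0408  0.0251  0.0007]
 [ 0.6697  0.0181  0.0333  0.0014]]
lid [ 0.5742 -0.0476] -7.1 [ 1.2 -3.5 -2.1 -2.  -4.1  3.5  5.   2.1]
lid [ 0.5746 -0.047 ] -7.36 [-0.1 -0.8 -0.2 -1.2 -4.3  1.5  4.6  0.5]
plate [ 0.5568 -0.1778] -9.57 -9.63 in lid [  -0.9 -132. ]
plate [ 0.5569 -0.1784] -9.7 -9.61 in lid [  -0.8 -132.6]
```

```bash
cat >> m.py <<'E'
print('---')
pts=cr([[97,63],[100,290],[334,70],[318,295],[38,290],[101,436],[382,297],[147,118],[278,119],[146,253],[270,254]])
W=onz(b,pts,.052);W[7:]=onz(b,pts[7:],.0235)
for yaw in (-7.2,):
    c,sn=np.cos(np.radians(yaw)),np.sin(np.radians(yaw));print(((W[:,:2]-[.5744,-.0473])@np.array([[c,-sn],[sn,c]])*1e3).round(1))
pts=np.array([[271,35],[272,152],[384,38],[376,153],[241,153],[273,226],[408,156],[372,229],[294,67],[358,68],[294,138],[355,138]],float)
W=onz(a,pts,.052);W[8:]=onz(a,pts[8:],.0235)
print(((W[:,:2]-[.5744,-.0473])@np.array([[c,-sn],[sn,c]])*1e3).round(1))
E
python3 m.py|sed '1,/---/d'
```

```text
[[ -48.3   58. ]
 [ -48.8  -40. ]
 [  47.9   57.1]
 [  49.   -40.6]
 [ -76.5  -40.5]
 [ -49.6 -114.9]
 [  77.8  -41.1]
 [ -29.2   32.7]
 [  30.1   33.4]
 [ -29.5  -31.4]
 [  30.1  -30.8]]
[[ -47.6   55.7]
 [ -48.9  -41.5]
 [  48.1   55.5]
 [  48.   -40.4]
 [ -77.7  -43. ]
 [ -49.4 -113.8]
 [  78.1  -42.5]
 [  49.2 -114.9]
 [ -30.1   34.1]
 [  30.    34.5]
 [ -30.3  -30.6]
 [  30.4  -29.3]]
```

The second wrist view fits the lid model within about 1.5 mm:
- **Lid:** origin (0.5746, -0.0458), yaw -7.2°.
- **Plate:** lid coordinates about (-1, -133) mm, turned -2.4° relative to the lid, with its leading end already past the 95 mm rail mouth.

Next I'll go behind its trailing edge with the fingers 35 mm apart.

Call:
play_rows:
  targets: [3.5,-0.2,-4,-0.5,0,0,-1.1,3.5,-0.3,-4,-1,0,0,0,3.5,-0.3,-4,-1,0,0,0,3.5,-0.24,-4,-1,0,0,0,3.5,-0.2,-4.27,-1,0,0,0,3.5,0,0,-3,0,0,0,3.5,0,0,-3,0,0,0,3.5,0,0,0,0,0,0]

```text
clock: 4.2
tcp_pos: [0.5458, -0.2547, 0.1083]
eef_rot: [[0.126, 0.992, -0.005], [0.992, -0.126, 0.003], [0.003, -0.006, -1.0]]
wrist_force: [0.5, 0.1, 0.7]
finger_gap: 0.409
finger_force: 0.0
```

Call:
play_rows:
  targets: [3.5,0,0,-3,0,0,0,3.5,0,0,-2,0,0,0,3.5,0,0,-1,0,0,0,3.5,0,0,-0.5,0,0,0,3.5,0,0,-0.3,0,0,0,3.5,0,0,-0.2,0,0,0,3.5,0,0,0,0,0,0,3.5,0,0,0,0,0,0]

```text
clock: 5.2
tcp_pos: [0.5482, -0.2559, 0.0417]
eef_rot: [[0.126, 0.992, 0.0], [0.992, -0.126, -0.0], [-0.0, 0.001, -1.0]]
wrist_force: [0.1, -0.1, 0.5]
finger_gap: 0.407
finger_force: 0.0
```

Call:
play_rows:
  targets: [3.5,0.05,0.397,-0.1,0,0,0,3.5,0.05,0.397,0,0,0,0,3.5,0.05,0.397,0,0,0,0,3.5,0.05,0.397,0,0,0,0,3.5,0.05,0.397,0,0,0,0,3.5,0.05,0.397,0,0,0,0,3.5,0.05,0.397,0,0,0,0,3.5,0.05,0.397,0,0,0,0]

```text
clock: 6.2
tcp_pos: [0.5521, -0.2239, 0.0404]
eef_rot: [[0.126, 0.992, 0.0], [0.992, -0.126, -0.0], [-0.0, 0.0, -1.0]]
wrist_force: [0.1, -1.0, -0.3]
finger_gap: 0.412
finger_force: 0.6
```

Call:
play_rows:
  targets: [3.5,0.031,0.248,0,0,0,0,3.5,0.031,0.248,0,0,0,0,3.5,0.031,0.248,0,0,0,0,3.5,0.031,0.248,0,0,0,0,3.5,0.031,0.248,0,0,0,0,3.5,0.031,0.248,0,0,0,0,3.5,0.031,0.248,0,0,0,0,3.5,0,0,0,0,0,0]

```text
clock: 7.2
tcp_pos: [0.5539, -0.2061, 0.0401]
eef_rot: [[0.125, 0.992, -0.001], [0.992, -0.125, 0.001], [0.001, -0.001, -1.0]]
wrist_force: [-0.3, -0.3, -0.1]
finger_gap: 0.411
finger_force: 0.1
```

```bash
python3 - <<'E'
from h import *
s=snap('wrist','w3');i=cv2.imread('pics/w3.png')
c=i[100:400,120:520];cv2.imwrite('pics/c3.png',cv2.resize(c,None,fx=2,fy=2,interpolation=cv2.INTER_CUBIC))
E
```

```text
(no output)
```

View pics/c3.png

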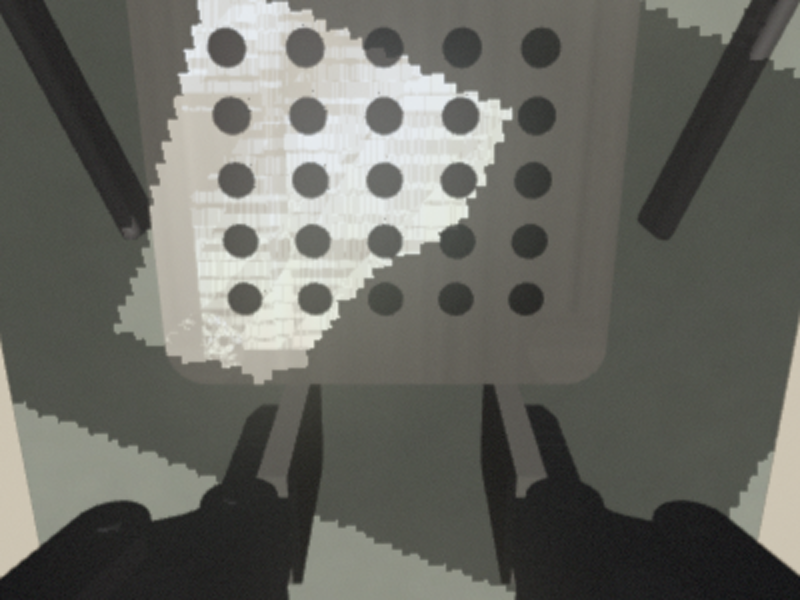

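The fingers sit flush on the trailing edge at (240–560,383). The plate is nearly touching the left rail tip (140,215), and there is some gap at the right tip (655,225). I'll compute the offset.

```bash
cat > p.py <<'E'
from h import *
L=np.array([.5746,-.0458]);yaw=np.radians(-7.2);c,sn=np.cos(yaw),np.sin(yaw)
def tolid(W): return (W[:,:2]-L)@np.array([[c,-sn],[sn,c]])*1e3
E
python3 - <<'E'
from p import *
s=load('w3');cr=lambda P:np.array(P,float)/2+[120,100]
D=cr([[226,47],[540,47],[526,298],[245,298]])
q=tolid(onz(s,D,.046));print(q.round(1))
v=q[1]-q[0]+q[2]-q[3];print('yaw',np.degrees(np.arctan2(v[1],v[0])))
print('edges@',tolid(onz(s,cr([[150,200],[622,215],[240,383],[560,383]]),.046)).round(1))
print('rail tips',tolid(onz(s,cr([[135,235],[150,212],[660,238],[640,222]]),.052)).round(1),tolid(onz(s,cr([[135,240],[660,240]]),.04)).round(1))
E
```

```text
[[ -31.4  -83.2]
 [  25.2  -83.2]
 [  25.3 -131.6]
 [ -31.3 -131.6]]
yaw 0.01343410318908286
edges@ [[ -48.2 -111.4]
 [  43.  -114.4]
 [ -33.6 -150.8]
 [  33.5 -150.8]]
rail tips [[ -49.6 -116.7]
 [ -46.3 -112.2]
 [  48.7 -117.2]
 [  44.6 -114.1]] [[ -54.3 -121.3]
 [  53.1 -121.2]]
```

The plate is aligned in yaw but about 2.5 mm to the -x side. I'll turn its nose slightly towards +x while pushing so that it enters the parallel rails.

Call:
play_rows:
  targets: [3.5,0,0.05,0,0,0,-0.4,3.5,0.02,0.1,0,0,0,-0.4,3.5,0.02,0.1,0,0,0,-0.4,3.5,0.02,0.15,0,0,0,0,3.5,0.02,0.15,0,0,0,0,3.5,0.02,0.15,0,0,0,0,3.5,0.02,0.15,0,0,0,0,3.5,0.02,0.15,0,0,0,0]

```text
clock: 8.25
tcp_pos: [0.5556, -0.1965, 0.0403]
eef_rot: [[0.146, 0.989, 0.0], [0.989, -0.146, -0.0], [-0.0, 0.0, -1.0]]
wrist_force: [-0.4, 0.4, 0.0]
finger_gap: 0.413
finger_force: 0.3
```

```bash
python3 - <<'E'
from p import *
s=snap('wrist','w4');i=cv2.imread('pics/w4.png')
c=i[0:300,120:520];cv2.imwrite('pics/c4.png',cv2.resize(c,None,fx=2,fy=2,interpolation=cv2.INTER_CUBIC))
print(r.read_state()['wrist_force'],tolid(r.read_state()['tcp_pos'][None]))
E
```

```text
[-0.07662833 -0.59753443  0.98324985] [[ 5.37299853e-02 -1.51785289e+02]]
```

View pics/c4.png

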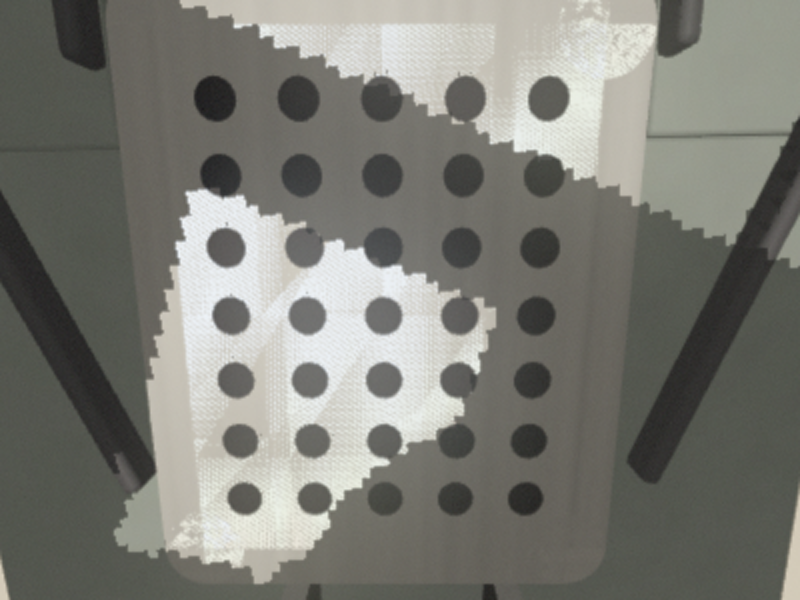

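The plate's nose (row ~25) is now between the parallel rails, inner edges at (105,60) and (660,50). I'll straighten and keep pushing.

Call:
play_rows:
  targets: [3.5,0.04,0.3,0,0,0,0.3,3.5,0.04,0.3,0,0,0,0.3,3.5,0.04,0.3,0,0,0,0.3,3.5,0.04,0.3,0,0,0,0.3,3.5,0.04,0.35,0,0,0,0,3.5,0.04,0.35,0,0,0,0,3.5,0.04,0.35,0,0,0,0,3.5,0.04,0.35,0,0,0,0]

```text
clock: 9.3
tcp_pos: [0.5589, -0.1705, 0.0404]
eef_rot: [[0.126, 0.992, 0.0], [0.992, -0.126, -0.0], [-0.0, 0.0, -1.0]]
wrist_force: [0.3, -1.4, 0.7]
finger_gap: 0.412
finger_force: 0.5
```

Call:
play_rows:
  targets: [3.5,0.04,0.3,0,0,0,0,3.5,0.04,0.3,0,0,0,0,3.5,0.04,0.3,0,0,0,0,3.5,0.04,0.3,0,0,0,0,3.5,0.04,0.3,0,0,0,0,3.5,0.04,0.3,0,0,0,0,3.5,0.04,0.3,0,0,0,0,3.5,0.04,0.3,0,0,0,0]

```text
clock: 10.3
tcp_pos: [0.5618, -0.1462, 0.0401]
eef_rot: [[0.126, 0.992, -0.0], [0.992, -0.126, 0.0], [0.0, -0.0, -1.0]]
wrist_force: [-0.4, -0.6, -0.3]
finger_gap: 0.411
finger_force: 0.3
```

```bash
python3 - <<'E'
from p import *
s=snap('wrist','w5');t=snap('side','side5')
i=cv2.resize(cv2.imread('pics/w5.png'),(400,300));j=cv2.imread('pics/side5.png')[190:350,220:433]
cv2.imwrite('pics/c5.png',np.hstack([i,cv2.resize(j,(400,300),interpolation=cv2.INTER_CUBIC)]))
print(r.read_state()['wrist_force'],tolid(r.read_state()['tcp_pos'][None]))
E
```

```text
[-0.18341943  0.35395459  0.5463947 ] [[  -0.10565558 -101.09518465]]
```

View pics/c5.png

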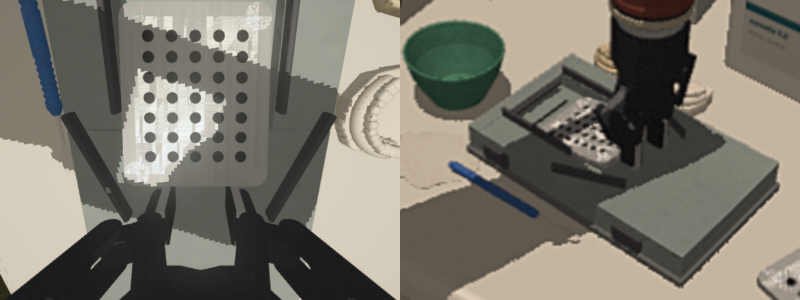

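The plate is between the rails and over the well, trailing edge at row ~185 in the wrist view. I'll keep pushing.

Call:
play_rows:
  targets: [3.5,0.04,0.3,0,0,0,0,3.5,0.04,0.3,0,0,0,0,3.5,0.04,0.3,0,0,0,0,3.5,0.04,0.3,0,0,0,0,3.5,0.04,0.3,0,0,0,0,3.5,0.04,0.3,0,0,0,0,3.5,0.04,0.3,0,0,0,0,3.5,0.04,0.3,0,0,0,0]

```text
clock: 11.4
tcp_pos: [0.5652, -0.1225, 0.0403]
eef_rot: [[0.126, 0.992, -0.0], [0.992, -0.126, -0.0], [-0.0, -0.0, -1.0]]
wrist_force: [-0.3, -0.8, 0.5]
finger_gap: 0.412
finger_force: 0.3
```

Call:
play_rows:
  targets: [3.5,0.02,0.15,0,0,0,0,3.5,0.02,0.15,0,0,0,0,3.5,0.02,0.15,0,0,0,0,3.5,0.02,0.15,0,0,0,0,3.5,0.01,0.1,0,0,0,0,3.5,0.01,0.1,0,0,0,0,3.5,0.01,0.1,0,0,0,0,3.5,0,0,0,0,0,0]

```text
clock: 12.4
tcp_pos: [0.5663, -0.1136, 0.0403]
eef_rot: [[0.126, 0.992, 0.0], [0.992, -0.126, 0.0], [0.0, 0.0, -1.0]]
wrist_force: [0.2, 0.2, -0.4]
finger_gap: 0.407
finger_force: 0.1
```

```bash
python3 - <<'E'
from p import *
s=snap('wrist','w6')
i=cv2.imread('pics/w6.png')[:,90:550]
cv2.imwrite('pics/c6.png',cv2.resize(i,(575,600),interpolation=cv2.INTER_CUBIC))
print(r.read_state()['wrist_force'],tolid(r.read_state()['tcp_pos'][None]))
E
```

```text
[-0.27641966 -0.24571148  0.20580559] [[  0.21557831 -68.24708761]]
```

View pics/c6.png

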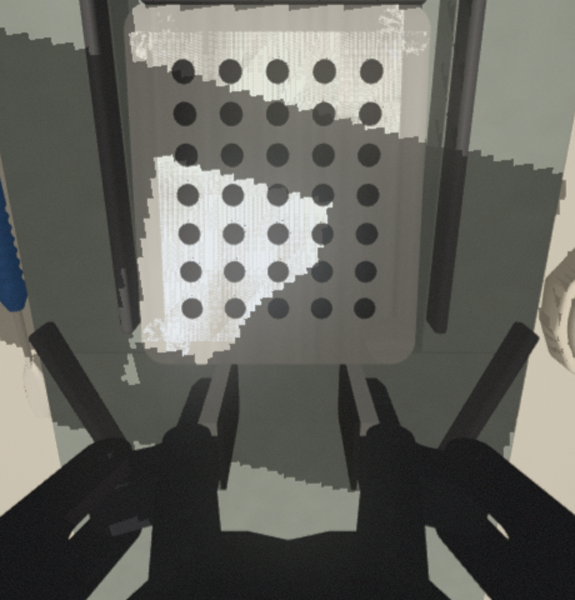

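The trailing edge (row 362) is flush with the fingers and about 1 mm short of the well edge line (row 353). I'll nudge it on slowly.

Call:
play_rows:
  targets: [3.5,0.01,0.05,0,0,0,0,3.5,0,0.05,0,0,0,0,3.5,0.01,0.05,0,0,0,0,3.5,0,0.05,0,0,0,0,3.5,0.01,0.05,0,0,0,0,3.5,0,0.05,0,0,0,0,3.5,0,0,0,0,0,0,3.5,0,0,0,0,0,0]

```text
clock: 13.45
tcp_pos: [0.5666, -0.1106, 0.0403]
eef_rot: [[0.126, 0.992, 0.0], [0.992, -0.126, 0.0], [0.0, 0.0, -1.0]]
wrist_force: [0.4, 0.1, -0.3]
finger_gap: 0.412
finger_force: 0.0
```

```bash
python3 - <<'E'
from p import *
s=snap('wrist','w7');t=snap('side','side7')
i=cv2.resize(cv2.imread('pics/w7.png')[220:400,160:440],(480,309),interpolation=cv2.INTER_CUBIC);j=cv2.imread('pics/side7.png')[210:316,250:360]
cv2.imwrite('pics/c7.png',np.hstack([i,cv2.resize(j,(320,309),interpolation=cv2.INTER_CUBIC)]))
print(r.read_state()['wrist_force'],tolid(r.read_state()['tcp_pos'][None]))
cr=lambda P:np.array(P,float)*[.8,.8]+[90,0]
s6=load('w6')
q=cr([[183,71],[371,71],[365,308],[189,308]])
for zz in((.046,.046),(.035,.044)):
    print(tolid(np.vstack([onz(s6,q[:2],zz[0]),onz(s6,q[2:],zz[1])])).round(1))
E
```

```text
[ 0.46545323  0.39030484 -0.00428928] [[  0.15840503 -65.32924181]]
[[-28.   32.1]
 [ 23.4  32.1]
 [ 25.5 -37.2]
 [-31.1 -37.1]]
[[-30.2  33.4]
 [ 25.2  33.4]
 [ 25.9 -37.9]
 [-31.6 -37.9]]
```

View pics/c7.png

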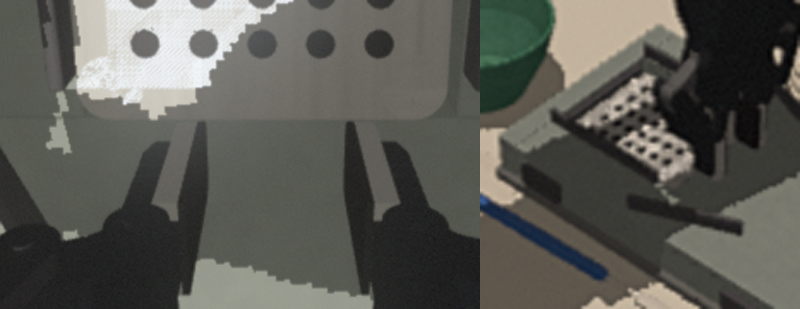

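The trailing edge (row 119) is now level with the deck edge (row 117). One more small push, watching the force.

Call:
play_rows:
  targets: [3.5,0,0.05,0,0,0,0,3.5,0.01,0.05,0,0,0,0,3.5,0,0.05,0,0,0,0,3.5,0,0.04,0,0,0,0,3.5,0,0,0,0,0,0,3.5,0,0,0,0,0,0,3.5,0,0,0,0,0,0,3.5,0,0,0,0,0,0]

```text
clock: 14.55
tcp_pos: [0.5667, -0.1088, 0.0403]
eef_rot: [[0.126, 0.992, -0.0], [0.992, -0.126, 0.0], [0.0, -0.0, -1.0]]
wrist_force: [-0.3, 0.1, 0.3]
finger_gap: 0.408
finger_force: 0.0
```

```bash
python3 - <<'E'
from p import *
s=snap('wrist','w8');print(r.read_state()['wrist_force'],tolid(r.read_state()['tcp_pos'][None]))
for f in('w6','w7','w8'):   # bottom-row dots by blob detection
    g=cv2.imread(f'pics/{f}.png',0)[40:320,200:440]
    P=cv2.SimpleBlobDetector_Params();P.filterByColor=True;P.blobColor=0;P.filterByArea=True;P.minArea=120;P.maxArea=700;P.filterByCircularity=True;P.minCircularity=.75;P.filterByConvexity=False;P.filterByInertia=False
    k=np.array([q.pt for q in cv2.SimpleBlobDetector_create(P).detect(g)])+[200,40]
    k=k[np.argsort(k[:,1])];print(f,len(k),k[:2].round(1).tolist(),k[-5:].round(1).tolist())
E
```

```text
[ 0.72886693 -0.26089507  0.70087521] [[ 3.92016501e-03 -6.34450800e+01]]
w6 35 [[386.8, 56.6], [273.7, 56.7]] [[277.6, 246.2], [381.3, 246.3], [243.3, 246.3], [346.8, 246.4], [312.4, 246.4]]
w7 35 [[349.1, 56.7], [386.8, 56.7]] [[243.9, 245.1], [278.3, 245.1], [380.8, 245.3], [346.7, 245.4], [312.6, 245.4]]
w8 33 [[349.3, 59.1], [386.9, 59.2]] [[244.9, 246.5], [278.9, 246.6], [380.7, 246.6], [346.8, 246.7], [312.9, 246.8]]
```

```bash
cat >> p.py <<'E'
def plate(f,box=(40,320,200,440)):
    s=load(f);g=cv2.imread(f'pics/{f}.png',0)[box[0]:box[1],box[2]:box[3]]
    P=cv2.SimpleBlobDetector_Params();P.filterByColor=True;P.blobColor=0;P.filterByArea=True;P.minArea=15;P.maxArea=700;P.filterByCircularity=True;P.minCircularity=.7;P.filterByConvexity=False;P.filterByInertia=False
    k=np.array([q.pt for q in cv2.SimpleBlobDetector_create(P).detect(g)])+[box[2],box[0]]
    X=np.array([[14*(i-2),12*(j-3),6] for j in range(7) for i in range(5)])/1e3
    from scipy.optimize import least_squares
    Rl=cv2.Rodrigues(np.array([0,0,yaw]))[0]
    pose=lambda p:X@cv2.Rodrigues(p[3:])[0].T+p[:3]
    w=lambda p:proj(s,pose(p)@Rl.T+[L[0],L[1],0])
    best=None
    for y0 in(-.01,0,.005):
        def res(p):
            d=np.linalg.norm(w(p)[:,None]-k[None],axis=2);i=d.argmin(0);return (w(p)[i]-k).ravel()
        o=least_squares(res,[-.003,y0,.03,-.05,0,0],loss='soft_l1',x_scale=[.01,.01,.01,.1,.1,.1])
        if best is None or o.cost<best.cost: best=o
    p=best.x;R=cv2.Rodrigues(p[3:])[0]
    print(f,len(k),'cost',round(best.cost,2),'org mm',(p[:3]*1e3).round(1),'rv deg',np.degrees(p[3:]).round(2))
    for n,v in(('lead',.055),('trail',-.055)): print(n,((p[:3]+R@[0,v,0])*1e3).round(1))
E
python3 - <<'E'
from p import *
for f in('w6','w7','w8'): plate(f)
E
```

```text
w6 35 cost 4.23 org mm [-2.5 -2.9 33.5] rv deg [-9.34 -0.08  0.05]
lead [-2.6 51.4 24.6]
trail [ -2.5 -57.2  42.4]
w7 35 cost 4.77 org mm [-2.6  0.1 32.4] rv deg [-8.23 -0.06  0.02]
lead [-2.6 54.5 24.5]
trail [ -2.6 -54.4  40.3]
w8 33 cost 6.05 org mm [-2.6  1.1 31.9] rv deg [-7.81  0.02  0.01]
lead [-2.6 55.6 24.4]
trail [ -2.6 -53.4  39.3]
```

PnP on the dots puts the leading edge at y=+55.6 mm, under the lip on the well bottom. The trailing edge is at y=-53.4 mm, just below deck level and resting on the catches. Now I'll lift, move to just inside the trailing edge, and press.

Call:
play_rows:
  targets: [3.5,0,0,1,0,0,0,3.5,0,0,1,0,0,0,3.5,0.12,0.92,0,0,0,0,3.5,0.12,0.9,0,0,0,0,3.5,0.1,0.9,0,0,0,0,3.5,0,0,-0.8,0,0,0,3.5,0,0,-0.5,0,0,0,3.5,0,0,-0.2,0,0,0]

```text
clock: 15.6
tcp_pos: [0.5694, -0.0816, 0.0443]
eef_rot: [[0.126, 0.992, -0.001], [0.992, -0.126, 0.0], [0.0, -0.001, -1.0]]
wrist_force: [-0.1, 0.6, 0.8]
finger_gap: 0.408
finger_force: 0.0
```

Call:
play_rows:
  targets: [3.5,0,0,-0.1,0,0,0,3.5,0,0,-0.1,0,0,0,3.5,0,0,-0.1,0,0,0,3.5,0,0,-0.1,0,0,0,3.5,0,0,-0.1,0,0,0,3.5,0,0,-0.1,0,0,0,3.5,0,0,0,0,0,0,3.5,0,0,0,0,0,0]

```text
clock: 16.6
tcp_pos: [0.5706, -0.0814, 0.0399]
eef_rot: [[0.126, 0.992, 0.001], [0.992, -0.126, 0.0], [0.0, 0.001, -1.0]]
wrist_force: [-0.5, 1.9, 5.4]
finger_gap: 0.413
finger_force: 2.9
```

Call:
play_rows:
  targets: [3.5,0,0,-0.1,0,0,0,3.5,0,0,-0.1,0,0,0,3.5,0,0,-0.1,0,0,0,3.5,0,0,-0.1,0,0,0,3.5,0,0,-0.1,0,0,0,3.5,0,0,-0.1,0,0,0,3.5,0,0,0,0,0,0,3.5,0,0,0,0,0,0]

```text
clock: 17.6
tcp_pos: [0.5697, -0.0815, 0.0329]
eef_rot: [[0.126, 0.992, -0.001], [0.992, -0.126, 0.0], [0.0, -0.001, -1.0]]
wrist_force: [0.0, 0.4, 0.4]
finger_gap: 0.407
finger_force: 0.0
```

Call:
play_rows:
  targets: [3.5,0,0,-0.1,0,0,0,3.5,0,0,-0.1,0,0,0,3.5,0,0,-0.1,0,0,0,3.5,0,0,-0.05,0,0,0,3.5,0,0,-0.05,0,0,0,3.5,0,0,-0.05,0,0,0,3.5,0,0,0,0,0,0,3.5,0,0,0,0,0,0]

```text
clock: 18.6
tcp_pos: [0.5701, -0.0816, 0.0288]
eef_rot: [[0.126, 0.992, 0.0], [0.992, -0.126, -0.0], [-0.0, 0.0, -1.0]]
wrist_force: [-0.9, 0.2, 0.8]
finger_gap: 0.408
finger_force: 0.0
```

Near the bottom with no force yet; a little more to confirm solid contact.

Call:
play_rows:
  targets: [3.5,0,0,-0.05,0,0,0,3.5,0,0,-0.05,0,0,0,3.5,0,0,-0.05,0,0,0,3.5,0,0,-0.05,0,0,0,3.5,0,0,0,0,0,0,3.5,0,0,0,0,0,0,3.5,0,0,0,0,0,0,3.5,0,0,0,0,0,0]

```text
clock: 19.6
tcp_pos: [0.5702, -0.0816, 0.0286]
eef_rot: [[0.126, 0.992, -0.0], [0.992, -0.126, -0.0], [-0.0, -0.0, -1.0]]
wrist_force: [-7.3, 1.4, 15.1]
finger_gap: 0.413
finger_force: 7.0
```

Solid contact at 0.0286, which is the expected seated height, with 15 N. I'll retreat and check.

Call:
play_rows:
  targets: [3.5,0,0,1,0,0,0,3.5,0,0,2,0,0,0,3.5,0,0,3,0,0,0,3.5,-0.1,-1,4,0,0,0,3.5,-0.3,-2,4,0,0,0,3.5,-0.3,-2,2,0,0,0,3.5,0,0,0,0,0,0,3.5,0,0,0,0,0,0]

```text
clock: 20.6
tcp_pos: [0.5621, -0.1312, 0.1851]
eef_rot: [[0.126, 0.992, -0.002], [0.992, -0.126, 0.001], [0.001, -0.003, -1.0]]
wrist_force: [0.2, 0.4, 0.6]
finger_gap: 0.413
finger_force: 0.0
```

```bash
python3 - <<'E'
from p import *
s=snap('wrist','w9');snap('top','top9')
p=proj(s,[[.5744,-.0473,.03]])[0];print(p)
x,y=int(p[0]),int(p[1]);b=(max(0,y-80),y+80,x-70,x+70)
plate('w9',b)
i=cv2.imread('pics/w9.png');c=i[max(0,y-130):y+130,x-170:x+170]
cv2.imwrite('pics/c9.png',cv2.resize(c,None,fx=2.2,fy=2.2,interpolation=cv2.INTER_CUBIC))
E
```

```text
[322.06462683 106.85256407]
w9 33 cost 3.09 org mm [-2.   1.9 24.7] rv deg [-0.02  0.    0.02]
lead [-2.  56.9 24.7]
trail [ -2.  -53.1  24.7]
```

View pics/c9.png

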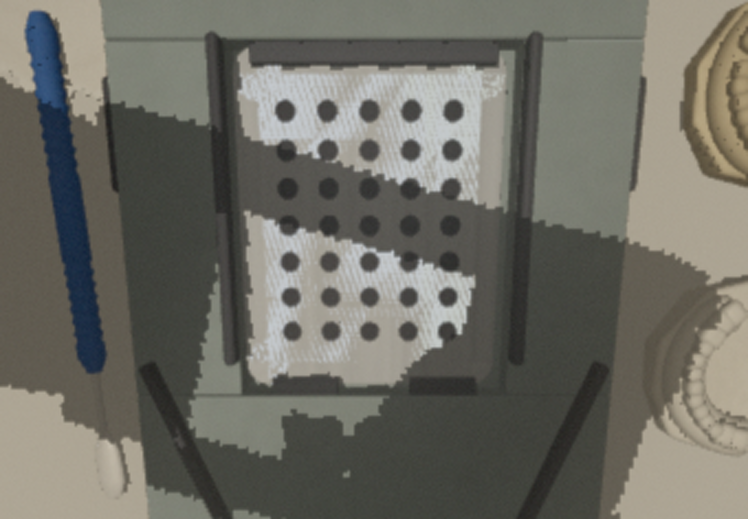

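The plate is level (tilt 0.02°) on the well bottom. Its leading edge is under the lip (370,52), and both catches, (308,383) and (443,385), are out over its trailing edge. The spatula and models are undisturbed.

```bash
python3 -c "
from workcell import r
print(r.sign_off())"
```

```text
the job is handed in; nothing more can be done
None
```

The cover plate is seated level on the well bottom, with its leading edge under the lip and its trailing edge below both catches; the job was handed in at about 20.7 s of the 48 s, and the last wrist picture shows the spatula and tooth models undisturbed (the bowl was out of view).

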